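# Take a moisture reading on a filed paper bundle

### The arm

A 7-joint arm with a two-finger parallel gripper is mounted at the origin on a cart in front of the work surface, level with it; the furniture and walls round the work are solid. World frame = base frame: x ahead of the robot, y to its left, z up, the work surface at z = 0. Lengths are in m, angles in degrees, forces in N, time in s.
With the tool pointing down it reaches from about 0.4 to 0.925 m from the base axis. Payload 5.6 kg.
Tool frame: the origin (TCP) lies midway between the tips of the shut fingers; the grasp point (between the pads) lies 19 mm behind it (ctrl.hold_point_z is the z of the grasp point in the tool frame, in m); z points along the fingers, y is the line along which they close (so a half turn about z gives the same grasp; the last joint's range is limited). The gripper opens to 85 mm and grips with 20 to 120 N. Pads are 22 mm wide; open, the fingers measure 114 mm over their backs; the gripper's body (76 mm by 85 mm) begins 54 mm behind the grasp point. The pads swing forward as they close: fully open they stand 13 mm farther back than shut.
Start: joints at [66.692, 26.786, -0.665, 91.828, 0.344, 61.387, -3.226], TCP at [0.231, -0.607, 0.231] pointing down, gripper open.
Joint ranges: [-144.91, 144.91], [-17.63, 115.5], [-89.93, 88.59], [15.96, 139.68], [-74.01, 254.01], [8.47, 105.57], [-167.45, 167.45]. Speed limits (degrees/s): [147.25, 147.25, 180, 180, 180, 180, 180].

### API

Orientations are given as a 3x3 rotation matrix whose columns are the frame's x, y, z axes.
In Python, from rig import sensors, eyes, close_job, ctrl gives the robot as it stands.
- The arm moves only by the tool play_rows, never from a script. Its argument "targets" is a list of rows, each an object with "slide": the shift along the world's x, y, z each as a share of 0.2 m, from -1 to 1, a list of three; "twist": the turn, a rotation vector about the world's x, y, z each as a share of 180 degrees, from -1 to 1, a list of three. In form: [{"slide": [dx, dy, dz], "twist": [wx, wy, wz]}, ...]. A call has 1 to 10 rows; each row is the pose to reach, as a shift and turn from the pose commanded when the call began, turning the shorter way round; what a row does not reach only later rows make up. A row lasts 1/12 s, in which the tool goes at most 41.7 mm and 7.16 degrees, less where a joint would pass 70% of its speed; a pose out of reach is approached as far as the arm can. A call with a number of a shift or a turn outside -1 to 1 is refused whole. A call with a gripper value outside its range is refused whole. "gripper" is the opening, from -1 (shut) to 1 (fully open), set as the call begins (left out, the last holds). The fingers move at their own pace and stop on an object; "force" is the grip in N (left out, the last holds). Time passes only in rows, so rows that repeat a pose let the fingers close. It gives the time, the measured TCP pose, the force, the opening and the grip force at its end, in the units of the state.
- sensors.sense(): the state, without advancing time (a new reading comes with each control period).
- eyes.get_image(name): name is "scene" or "top" or "wrist"; returns a dict with "img" (384x512x3 uint8, blue, green, red), "fx", "fy", "cx", "cy" (pixels), "dist_coeffs" ([k1, k2, p1, p2, k3] as OpenCV has them; the pictures are not rectified), "T" (4x4, takes a point from camera to world coordinates); the wrist camera has in their place "tool_from_camera" (4x4, takes a point from camera to tool coordinates, whose origin is the TCP and whose axes are the flange's). Camera axes: x right, y down, z forward; pixel columns grow to the right and rows downward; lengths in m; the calibration is good to about 2 mm. A picture is of the moment at which its call begins: read the wrist's pose just before it. There is no depth.
- close_job(): hands the job in; it is judged then, once.
The state is a dict: "time": time; "qpos": joint angles; "qd": joint speeds; "tau": joint torques, N m; "eef_pos": TCP position; "ee_rot": TCP orientation; "force": force on the tool from outside, world axes, zero at the start; "torque": the same for the moment, N m; "gripper_width": opening from 0.0 (shut) to 1.0 (fully open); "gripper_force": force on a finger pad.
Only numpy, scipy, OpenCV 4.12 (cv2) and the standard library are available. Lean on these libraries where they do the work, as an engineer would, in place of code of your own. Each camera call takes 0.05 s, during which the arm holds its last target. There are 200 camera calls.

### The job

First open the lid of the document case all the way, until it rests back on its stop. Then take the two-footed moisture gauge out of its stand and hold it upright on the paper bundle inside the case, one foot in each of the two printed rings, pressed lightly so that its sprung foot is about half way in. Finish like that, still holding the gauge in the gripper, lid open; leave the other things on the desk where they are.

Things in the scene. Friction and masses are not known exactly. Their poses are not given: they have to be found in the camera images.
- case: Fixed brown board document case, 150 (x) x 220 (y) x 50 mm high, walls and floor 5 mm thick, open-topped box with a hinged lid. Origin: centre of its underside, on the desk; z up, its front (with paper label) faces its -x, the lid's hinge runs along its +x rim at height 50 mm.
- lid (a joint): Lid angle, rad: 0 closed, grows as the front edge is lifted, 1.75 = resting on its stop, leaning a little back past upright. The lid is a 6 mm board, 154 x 224 mm, 0.15 kg; released it falls shut while its angle is below about 1.4 and falls open to the stop when it is above about 1.6.
- lid_pull (a point): Centre of the T-shaped pull near the middle of the lid's front edge: black cross bar, 16 mm thick, 30 mm long along the case's y, on a thin central stem 35 mm above the lid's face (91 mm above the desk when shut). Pinched across its end faces (along the case's y) it turns in the grip as the lid swings. Lid shut, it is 135 mm in front of and 41 mm above the hinge axis.
- lid_hinge (a point): Middle of the lid's hinge axis (the axis is along the case's y), 75 mm behind the case's centre and 50 mm above the desk. Its axes turn with the lid.
- bundle: Fixed bundle of papers lying flat inside the case, 100 (x) x 150 (y) x 26 mm; origin: centre of its underside, which is 5 mm above the desk; z up. Its top (31 mm above the desk) bears the marked spot: two black printed rings, inner diameter 18 mm, centres 40 mm apart along its y, joined by a thin printed line whose middle is the centre of the top.
- ring_1 (a point): Centre of one printed ring, on the bundle's top face, 20 mm from the middle toward the bundle's -y.
- ring_2 (a point): Centre of the other printed ring, on the bundle's top face, 20 mm from the middle toward the bundle's +y.
- stand: Fixed stand of the gauge: grey block 54 (x) x 78 (y) x 76 mm high on a thin black base plate 74 x 98 mm, with a rectangular pocket 30 x 54 mm open at the top. Origin: centre of its underside on the desk; z up.
- gauge: Upright moisture gauge, 128 mm high, 0.1-0.2 kg, aligned with its stand. Origin: midway between its two soles, foot out; z up, y along the feet. Upward: foot 0-14 mm; shroud 26 (x) x 48 (y) at 28-70, sits in the stand (lift 45 mm to clear); flange 40 x 64 at 70-74, rests on the stand (soles 6 mm above the desk); white grip 26 x 40 at 74-122: pinch across x at 106; narrower head 20 x 34 at 118-128.
- gauge_foot (a joint): How far the gauge's sprung foot is pushed in, m: 0 fully out, 0.012 fully in. Spring 600 N/m (half way, 6 mm, takes 3.6 N).
- foot_1 (a point): Centre of the sole of one round steel foot, 7 mm in diameter, 20 mm from the gauge's axis toward its -y. Both feet belong to the one sprung foot and move together.
- foot_2 (a point): Centre of the sole of the other round steel foot, 20 mm from the gauge's axis toward its +y. Either foot may go in either ring.
- tape_roll: Bystander, fixed: roll of brown packing tape lying flat, 92 mm across, 48 mm high. Origin: centre of its underside.
- stamp: Bystander: self-inking stamp, 32 x 52 x 86 mm. Origin: centre of its underside.
- calculator: Bystander: pocket calculator, 150 x 105 x 24 mm. Origin: centre of its underside.
- glue_stick: Bystander: standing glue stick, 26 mm across, 92 mm high. Origin: centre of its underside.
- stapler: Bystander, fixed: stapler, 36 x 146 x 58 mm, at the right of the desk. Origin: centre of its underside.
- eraser: Bystander: eraser, 20 x 43 x 13 mm. Origin: centre of its underside.

How it is judged:
By the outcome, as a careful person would: the job done as asked, in the order asked, and still so for the second after the job is handed in, while the arm keeps its last pose, push and grip.
It also fails if it takes over 58 s, if anything falls off the work surface, if the arm or the gripper's body presses on something with over 40 N, if the wrist force passes 120 N, or if a joint passes its speed limit or range.

## Working session

There is one attempt and no reset: what is moved stays moved. The work goes in short steps, Python scripts to look and compute and a tool call to move; the robot and the scene stay as the last step left them, time stands still between calls to the robot, and variables do not carry over. Pictures are saved under pics/ and viewed, at most 10 in all, crops included, and the job is handed in when it is done.

Besides the shell and the picture viewer there is one more tool, called after "Emit:" as name(argument=value, ...), one argument or row to a line, values as JSON. play_rows: Moves the arm, as the interface text tells. Its arguments: {"type":"object","properties":{"targets":{"type":"array"},"gripper":{"type":"number"},"force":{"type":"number"}},"required":["targets"]}

```bash
mkdir -p pics; ls
python3 - <<'E'
from rig import sensors, eyes, ctrl
import cv2
s=sensors.sense(); print(s, ctrl.hold_point_z)
for n in("scene","top"):
    d=eyes.get_image(n); cv2.imwrite(f"pics/{n}0.png",d["img"]); print(n,{k:v for k,v in d.items() if k!="img"})
E
```

```text
pics
{'time': 0.0, 'qpos': array([66.69339712, 26.83661833, -0.66435574, 91.88352336,  0.34170374,
       61.3871463 , -3.22704529]), 'qd': array([ 0.05316756,  0.011479  , -0.10940216, -0.03878559, -0.0649174 ,
       -0.05919579, -0.04263514]), 'tau': array([-7.22823788e-04, -5.32382369e+01,  2.12023733e-02, -2.51298040e+01,
        1.13546892e-02,  7.88791396e-03,  3.76721033e-06]), 'eef_pos': array([ 0.23100522, -0.60693903,  0.23031252]), 'ee_rot': array([[ 9.34598878e-01,  3.55702660e-01, -7.45517732e-04],
       [ 3.55703427e-01, -9.34597373e-01,  1.67995581e-03],
       [-9.91941652e-05, -1.83526802e-03, -9.99998311e-01]]), 'force': array([ 0.16045319, -0.45103059,  0.54022309]), 'torque': array([ 0.00094648,  0.03611402, -0.02039443]), 'gripper_force': 0.0, 'gripper_width': 1.002647755451873} -0.0187
scene {'fx': 384.3478945739942, 'fy': 384.3478945739942, 'cx': 254.88259677774562, 'cy': 190.1930895203439, 'dist_coeffs': array([-0.00831444,  0.        ,  0.        ,  0.        ,  0.        ]), 'T': array([[ 0.62899184,  0.38433442, -0.67576351,  1.37833002],
       [ 0.77693933, -0.28046584,  0.56365255, -0.86018588],
       [ 0.02710249, -0.8795601 , -0.47501525,  0.68356651],
       [ 0.        ,  0.        ,  0.        ,  1.        ]])}
top {'fx': 429.1946344978774, 'fy': 429.1946344978774, 'cx': 256.2410713832969, 'cy': 201.0746956458293, 'dist_coeffs': array([-0.14543301,  0.        ,  0.        ,  0.        ,  0.        ]), 'T': array([[ 2.61136855e-02, -9.93003967e-01,  1.15157270e-01,
         3.29652260e-01],
       [-9.99658236e-01, -2.60803314e-02,  1.79657124e-03,
        -1.31641129e-01],
       [ 1.21933740e-03, -1.15164829e-01, -9.93345648e-01,
         1.68163794e+00],
       [ 0.00000000e+00,  0.00000000e+00,  0.00000000e+00,
         1.00000000e+00]])}
```

View pics/scene0.png

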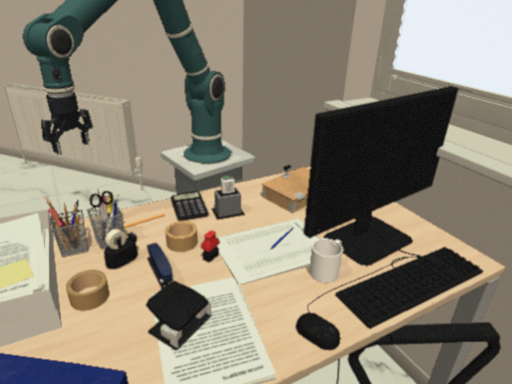

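View pics/top0.png

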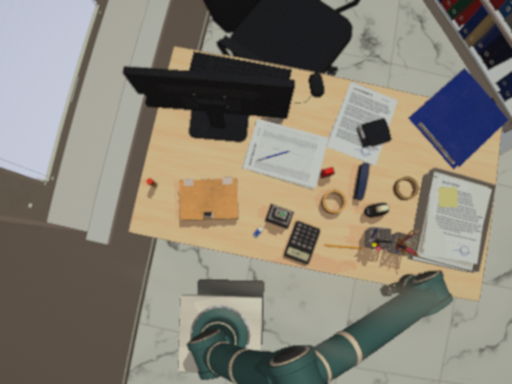

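The scene view shows the case at about (290,190), the stand with the gauge at (228,200) and the arm at the upper left. In the top view the case lid is at (208,200) with its pull at (207,214), and the stand is at (280,215). The calculator is at (301,242), the tape at (332,202) and the stapler at (361,181).

```bash
cat > h.py <<'E'
import numpy as np, cv2
from rig import sensors, eyes, ctrl
def ray(d,px,T=None):
    T=d["T"] if T is None else T
    K=np.array([[d["fx"],0,d["cx"]],[0,d["fy"],d["cy"]],[0,0,1]])
    u=cv2.undistortPoints(np.array(px,float).reshape(-1,1,2),K,d["dist_coeffs"])[:,0]
    v=np.c_[u,np.ones(len(u))]@T[:3,:3].T
    return T[:3,3],v
def onz(d,px,z,T=None):
    o,v=ray(d,px,T); return o+v*((z-o[2])/v[:,2])[:,None]
def proj(d,P,T=None):
    T=d["T"] if T is None else T
    K=np.array([[d["fx"],0,d["cx"]],[0,d["fy"],d["cy"]],[0,0,1]])
    Ti=np.linalg.inv(T); r=cv2.Rodrigues(Ti[:3,:3])[0]
    return cv2.projectPoints(np.array(P,float).reshape(-1,1,3),r,Ti[:3,3],K,d["dist_coeffs"])[0][:,0]
def wristT(d,s):
    W=np.eye(4);W[:3,:3]=s["ee_rot"];W[:3,3]=s["eef_pos"]; return W@d["tool_from_camera"]
E
python3 - <<'E'
from h import *
d=eyes.get_image("top"); im=d["img"]
c=cv2.resize(im[165:275,165:345],None,fx=4.4,fy=4.4,interpolation=cv2.INTER_CUBIC); cv2.imwrite("pics/c1.png",c)
hsv=cv2.cvtColor(im,cv2.COLOR_BGR2HSV)
print(hsv[200,195],hsv[200,225],hsv[230,220],hsv[160,170])
m=cv2.inRange(hsv,(8,150,100),(17,255,255)); m[:170]=0;m[235:]=0;m[:,:170]=0;m[:,250:]=0
cs,_=cv2.findContours(m,0,2); k=max(cs,key=cv2.contourArea); r=cv2.minAreaRect(k); b=cv2.boxPoints(r); print(r,b)
print(onz(d,b,.056).round(4), onz(d,[r[0]],.056))
s=sensors.sense();w=eyes.get_image("wrist");print(w["tool_from_camera"],w["fx"],w["dist_coeffs"])
print(hsv[205:225,200:216,2])
E
```

```text
[ 16 147 192] [ 16 148 193] [ 19  91 200] [ 19  88 200]Traceback (most recent call last):
  File "<stdin>", line 7, in <module>
ValueError: max() iterable argument is empty
```

View pics/c1.png

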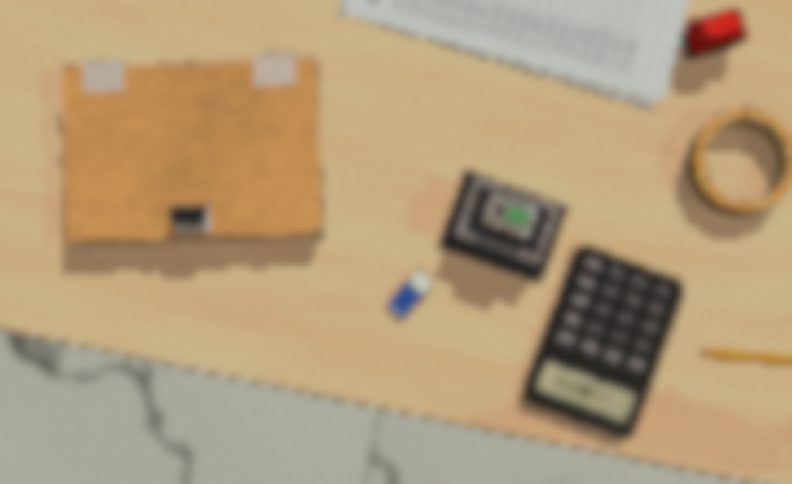

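The crop shows the lid with corners at about (63,66), (318,57), (322,236) and (66,242), and its pull at (188,218). The stand is rotated, with its base-plate corners at about (467,170), (566,206), (543,278) and (443,245). The gauge head is at (512,215).

Run:
```python
from h import *
d=eyes.get_image("top"); im=d["img"]
hsv=cv2.cvtColor(im,cv2.COLOR_BGR2HSV)
m=cv2.inRange(hsv,(5,118,150),(22,255,255)); m[:175]=0;m[222:]=0;m[:,:175]=0;m[:,242:]=0
m=cv2.morphologyEx(m,cv2.MORPH_CLOSE,np.ones((9,9)))
k=max(cv2.findContours(m,0,2)[0],key=cv2.contourArea); r=cv2.minAreaRect(k); b=cv2.boxPoints(r); print(r)
P=onz(d,b,.056); print(P.round(4), P.mean(0)); print([np.linalg.norm(P[i]-P[i-1]) for i in range(4)],np.degrees(np.arctan2(*(P[1]-P[0])[1::-1])))
q=np.array([[63,66],[318,57],[322,236],[66,242]])/4.4+165-.4
print('eye',onz(d,q,.056).round(4), onz(d,q,.056).mean(0))
m=((hsv[...,2]<75)*255).astype(np.uint8); m[:200]=0;m[226:]=0;m2=m.copy();m[:,195:]=m[:,:195]; 
mp=((hsv[...,2]<75)*255).astype(np.uint8); z=np.zeros_like(mp); z[207:219,200:216]=mp[207:219,200:216]; M=cv2.moments(z,True); p=[M['m10']/M['m00'],M['m01']/M['m00']]; print('pull',p,onz(d,[p],.099))
z=np.zeros_like(mp); md=cv2.inRange(hsv,(0,0,0),(180,110,90)); z[200:231,262:297]=md[200:231,262:297]
z=cv2.morphologyEx(z,cv2.MORPH_CLOSE,np.ones((9,9)))
k=max(cv2.findContours(z,0,2)[0],key=cv2.contourArea); r=cv2.minAreaRect(k); print('stand',r,cv2.contourArea(k)); b=cv2.boxPoints(r); P=onz(d,b,.005);print(P.round(4),P.mean(0))
print([np.linalg.norm(P[i]-P[i-1]) for i in range(4)],[np.degrees(np.arctan2(*(P[i]-P[i-1])[1::-1])) for i in range(4)])
q=np.array([[467,170],[566,206],[543,278],[443,245]])/4.4+165-.4; P=onz(d,q,.005); print('eye',P.round(4),P.mean(0),[np.degrees(np.arctan2(*(P[i]-P[i-1])[1::-1])) for i in range(4)])
print('head',onz(d,np.array([[512,215]])/4.4+164.6,.134))
```

```text
((207.73638916015625, 199.0921173095703), (40.011112213134766, 58.500850677490234), 88.09085083007812)
[[ 0.5916  0.1755  0.056 ]
 [ 0.6048 -0.0499  0.056 ]
 [ 0.4511 -0.0598  0.056 ]
 [ 0.4376  0.1631  0.056 ]] [0.52128393 0.05723797 0.056     ]
[np.float64(0.1545765350122895), np.float64(0.22576689751802093), np.float64(0.1539514430660266), np.float64(0.2232742468524229)] -86.66329296767421
eye [[ 0.5936  0.1714  0.056 ]
 [ 0.607  -0.052   0.056 ]
 [ 0.4507 -0.0603  0.056 ]
 [ 0.4394  0.1615  0.056 ]] [0.52267376 0.05514374 0.056     ]Traceback (most recent call last):
  File "<stdin>", line 10, in <module>
ValueError: could not broadcast input array from shape (384,195) into shape (384,317)
```

Run:
```python
from h import *
d=eyes.get_image("top"); im=d["img"]
hsv=cv2.cvtColor(im,cv2.COLOR_BGR2HSV)
mp=((hsv[...,2]<75)*255).astype(np.uint8); z=np.zeros_like(mp); z[207:219,200:216]=mp[207:219,200:216]; M=cv2.moments(z,True); p=[M['m10']/M['m00'],M['m01']/M['m00']]; print('pull',p,onz(d,[p],.099))
z=np.zeros_like(mp); md=cv2.inRange(hsv,(0,0,0),(180,110,90)); z[200:231,262:297]=md[200:231,262:297]
z=cv2.morphologyEx(z,cv2.MORPH_CLOSE,np.ones((9,9)))
k=max(cv2.findContours(z,0,2)[0],key=cv2.contourArea); r=cv2.minAreaRect(k); print('stand',r,cv2.contourArea(k)); b=cv2.boxPoints(r); P=onz(d,b,.005);print(P.round(4),P.mean(0))
print([np.linalg.norm(P[i]-P[i-1]) for i in range(4)],[np.degrees(np.arctan2(*(P[i]-P[i-1])[1::-1])) for i in range(4)])
q=np.array([[467,170],[566,206],[543,278],[443,245]])/4.4+165-.4; P=onz(d,q,.005); print('eye',P.round(4),P.mean(0),[np.degrees(np.arctan2(*(P[i]-P[i-1])[1::-1])) for i in range(4)])
print('head',onz(d,np.array([[512,215]])/4.4+164.6,.134))
w=eyes.get_image("wrist");print(w["tool_from_camera"].round(3),w["fx"])
a=np.radians(3.4);R=np.array([[np.cos(a),-np.sin(a)],[np.sin(a),np.cos(a)]])
print('pull pred',np.array([.5215,.0565])+R@[-.06,0])
```

```text
pull [207.6, 213.8] [[0.46092823 0.05019934 0.099     ]]
stand ((283.0411376953125, 218.39041137695312), (32.4203987121582, 16.619842529296875), 20.556045532226562) 290.5
[[ 0.4485 -0.1647  0.005 ]
 [ 0.5103 -0.1861  0.005 ]
 [ 0.4685 -0.3063  0.005 ]
 [ 0.4069 -0.2844  0.005 ]] [ 0.45856851 -0.23536115  0.005     ]
[np.float64(0.126724719716787), np.float64(0.06545239233875007), np.float64(0.12723557963250398), np.float64(0.06536392528843835)] [np.float64(70.8583491131596), np.float64(-19.140485107348283), np.float64(-109.18238290692817), np.float64(160.41173781552936)]
eye [[ 0.517  -0.1858  0.005 ]
 [ 0.487  -0.2749  0.005 ]
 [ 0.4222 -0.2555  0.005 ]
 [ 0.4493 -0.166   0.005 ]] [ 0.46885573 -0.22054399  0.005     ] [np.float64(-16.340819730406178), np.float64(-108.61080532284636), np.float64(163.35307994129084), np.float64(73.16186541699417)]
head [[ 0.46627998 -0.21949587  0.134     ]]
[[ 0.001 -0.963 -0.268  0.067]
 [ 1.     0.001  0.001  0.   ]
 [-0.001 -0.268  0.963 -0.142]
 [ 0.     0.     0.     1.   ]] 286.0664289002238
pull pred [0.46160561 0.05294162]
```

Emit:
play_rows(
  targets=[
    {"slide": [0.04, 0.1, 0.03], "twist": [0, 0, -0.01]},
    {"slide": [0.1, 0.28, 0.08], "twist": [0, 0, -0.02]},
    {"slide": [0.17, 0.46, 0.1], "twist": [0, 0, -0.03]},
    {"slide": [0.24, 0.64, 0.1], "twist": [0, 0, -0.04]},
    {"slide": [0.3, 0.82, 0.1], "twist": [0, 0, -0.06]},
    {"slide": [0.36, 1.0, 0.1], "twist": [0, 0, -0.07]},
  ],
  gripper=1,
  force=30,
)

```text
time: 0.8
eef_pos: [0.3037, -0.4057, 0.2515]
ee_rot: [[0.99, 0.141, 0.0], [0.141, -0.99, -0.0], [0.0, 0.0, -1.0]]
force: [0.8, 0.3, 0.4]
gripper_width: 0.999
gripper_force: 0.0
```

Emit:
play_rows(
  targets=[
    {"slide": [0.06, 0.19, 0], "twist": [0, 0, -0.01]},
    {"slide": [0.12, 0.38, 0], "twist": [0, 0, -0.01]},
    {"slide": [0.19, 0.57, 0], "twist": [0, 0, -0.02]},
    {"slide": [0.26, 0.76, 0], "twist": [0, 0, -0.02]},
    {"slide": [0.33, 0.95, 0], "twist": [0, 0, -0.027]},
  ],
)

```text
time: 1.22
eef_pos: [0.3695, -0.2157, 0.2516]
ee_rot: [[0.998, 0.058, 0.001], [0.058, -0.998, -0.001], [0.001, 0.001, -1.0]]
force: [0.7, -0.0, 0.2]
gripper_width: 1.002
gripper_force: 0.0
```

Emit:
play_rows(
  targets=[
    {"slide": [0.07, 0.18, 0], "twist": [0, 0, 0]},
    {"slide": [0.14, 0.36, 0], "twist": [0, 0, 0]},
    {"slide": [0.2, 0.54, 0], "twist": [0, 0, 0]},
    {"slide": [0.25, 0.68, 0], "twist": [0, 0, 0]},
    {"slide": [0.29, 0.77, 0], "twist": [0, 0, 0]},
    {"slide": [0.3, 0.8, 0], "twist": [0, 0, 0]},
    {"slide": [0.3, 0.8, 0], "twist": [0, 0, 0]},
    {"slide": [0.3, 0.8, 0], "twist": [0, 0, 0]},
  ],
)

```text
time: 1.88
eef_pos: [0.4289, -0.0583, 0.2512]
ee_rot: [[0.998, 0.059, -0.0], [0.059, -0.998, -0.001], [-0.0, 0.001, -1.0]]
force: [0.0, -0.8, 0.4]
gripper_width: 0.999
gripper_force: 0.0
```

Emit:
play_rows(
  targets=[
    {"slide": [0.04, 0.15, 0], "twist": [0, 0, 0]},
    {"slide": [0.09, 0.33, -0.05], "twist": [0, 0, 0]},
    {"slide": [0.14, 0.48, -0.1], "twist": [0, 0, 0]},
    {"slide": [0.16, 0.55, -0.1], "twist": [0, 0, 0]},
    {"slide": [0.16, 0.55, -0.1], "twist": [0, 0, 0]},
    {"slide": [0.16, 0.55, -0.1], "twist": [0, 0, 0]},
  ],
)

```text
time: 2.38
eef_pos: [0.4611, 0.0512, 0.231]
ee_rot: [[0.998, 0.058, -0.001], [0.058, -0.998, -0.001], [-0.001, 0.001, -1.0]]
force: [0.1, -0.9, -0.5]
gripper_width: 1.0
gripper_force: 0.0
```

Run:
```python
from h import *
s=sensors.sense();d=eyes.get_image("wrist");T=wristT(d,s)
print(s["eef_pos"],proj(d,[[.461,.052,.099]],T))
cv2.imwrite("pics/w1.png",d["img"])
```

```text
[0.46111325 0.05123402 0.2309821 ] [[263.12051378 182.0927047 ]]
```

View pics/w1.png

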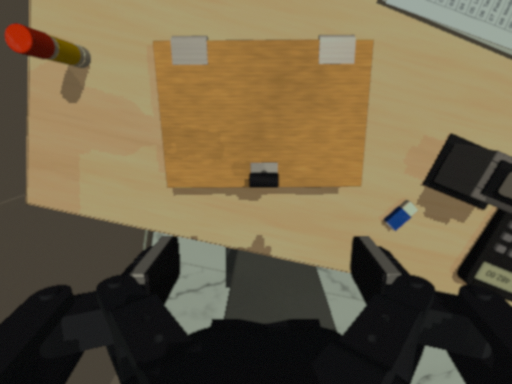

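The wrist view shows the shut lid with its black pull bar at (264,180), within about 2 px of the prediction, and the front edge level in the image. I descend and grip.

Emit:
play_rows(
  targets=[
    {"slide": [0, 0, -0.1], "twist": [0, 0, 0]},
    {"slide": [0, 0, -0.25], "twist": [0, 0, 0]},
    {"slide": [0, 0, -0.4], "twist": [0, 0, 0]},
    {"slide": [0, 0, -0.55], "twist": [0, 0, 0]},
    {"slide": [0, 0, -0.68], "twist": [0, 0, 0]},
    {"slide": [0, 0, -0.76], "twist": [0, 0, 0]},
    {"slide": [0, 0, -0.8], "twist": [0, 0, 0]},
    {"slide": [0, 0, -0.8], "twist": [0, 0, 0]},
  ],
)

```text
time: 3.1
eef_pos: [0.4602, 0.0505, 0.07]
ee_rot: [[0.998, 0.056, -0.003], [0.056, -0.998, -0.001], [-0.003, 0.001, -1.0]]
force: [0.0, 0.2, 0.6]
gripper_width: 1.004
gripper_force: 0.0
```

Emit:
play_rows(
  targets=[
    {"slide": [0, 0, 0], "twist": [0, 0, 0]},
    {"slide": [0, 0, 0], "twist": [0, 0, 0]},
    {"slide": [0, 0, 0], "twist": [0, 0, 0]},
    {"slide": [0, 0, 0], "twist": [0, 0, 0]},
    {"slide": [0, 0, 0], "twist": [0, 0, 0]},
    {"slide": [0, 0, 0], "twist": [0, 0, 0]},
    {"slide": [0, 0, 0], "twist": [0, 0, 0]},
    {"slide": [0, 0, 0], "twist": [0, 0, 0]},
  ],
  gripper=-1,
  force=30,
)

```text
time: 3.77
eef_pos: [0.4618, 0.0527, 0.0723]
ee_rot: [[0.998, 0.059, 0.002], [0.059, -0.998, -0.0], [0.002, 0.0, -1.0]]
force: [-1.4, -0.1, 5.9]
gripper_width: 0.346
gripper_force: 31.9
```

Run:
```python
import numpy as np
th=np.r_[.02,.06,.12,np.arange(.2,1.69,.08),1.70,1.72,1.73]
f=lambda t:np.array([135*(1-np.cos(t))+41*np.sin(t),135*np.sin(t)+41*(np.cos(t)-1)])
for i in range(0,len(th),9):
    b=f(th[i-1]) if i else f(0)
    for t in th[i:i+9]:
        d,z=(f(t)-b)/200; print(round(t,2),"[%.3f, %.3f, %.3f]"%(d*.998,d*.059,z))
    print()
```

```text
0.02 [0.004, 0.000, 0.013]
0.06 [0.013, 0.001, 0.040]
0.12 [0.029, 0.002, 0.079]
0.2 [0.054, 0.003, 0.130]
0.28 [0.083, 0.005, 0.179]
0.36 [0.115, 0.007, 0.225]
0.44 [0.151, 0.009, 0.268]
0.52 [0.191, 0.011, 0.308]
0.6 [0.233, 0.014, 0.345]

0.68 [0.045, 0.003, 0.034]
0.76 [0.093, 0.006, 0.063]
0.84 [0.143, 0.008, 0.089]
0.92 [0.195, 0.012, 0.111]
1.0 [0.249, 0.015, 0.128]
1.08 [0.303, 0.018, 0.142]
1.16 [0.359, 0.021, 0.150]
1.24 [0.415, 0.025, 0.155]
1.32 [0.471, 0.028, 0.154]

1.4 [0.056, 0.003, -0.005]
1.48 [0.112, 0.007, -0.014]
1.56 [0.166, 0.010, -0.028]
1.64 [0.220, 0.013, -0.046]
1.7 [0.259, 0.015, -0.062]
1.72 [0.271, 0.016, -0.068]
1.73 [0.278, 0.016, -0.071]
```

Emit:
play_rows(
  targets=[
    {"slide": [0.004, 0, 0.013], "twist": [0, 0, 0]},
    {"slide": [0.013, 0.001, 0.04], "twist": [0, 0, 0]},
    {"slide": [0.029, 0.002, 0.079], "twist": [0, 0, 0]},
    {"slide": [0.054, 0.003, 0.13], "twist": [0, 0, 0]},
    {"slide": [0.083, 0.005, 0.179], "twist": [0, 0, 0]},
    {"slide": [0.115, 0.007, 0.225], "twist": [0, 0, 0]},
    {"slide": [0.151, 0.009, 0.268], "twist": [0, 0, 0]},
    {"slide": [0.191, 0.011, 0.308], "twist": [0, 0, 0]},
    {"slide": [0.233, 0.014, 0.345], "twist": [0, 0, 0]},
  ],
)

```text
time: 4.52
eef_pos: [0.5072, 0.0555, 0.1409]
ee_rot: [[0.998, 0.059, -0.003], [0.059, -0.998, -0.0], [-0.003, 0.0, -1.0]]
force: [-2.6, 1.2, -2.6]
gripper_width: 0.347
gripper_force: 30.2
```

Emit:
play_rows(
  targets=[
    {"slide": [0.045, 0.003, 0.034], "twist": [0, 0, 0]},
    {"slide": [0.093, 0.006, 0.063], "twist": [0, 0, 0]},
    {"slide": [0.143, 0.008, 0.089], "twist": [0, 0, 0]},
    {"slide": [0.195, 0.012, 0.111], "twist": [0, 0, 0]},
    {"slide": [0.249, 0.015, 0.128], "twist": [0, 0, 0]},
    {"slide": [0.303, 0.018, 0.142], "twist": [0, 0, 0]},
    {"slide": [0.359, 0.021, 0.15], "twist": [0, 0, 0]},
    {"slide": [0.415, 0.025, 0.155], "twist": [0, 0, 0]},
    {"slide": [0.471, 0.028, 0.154], "twist": [0, 0, 0]},
  ],
)

```text
time: 5.27
eef_pos: [0.603, 0.0617, 0.1724]
ee_rot: [[0.998, 0.059, 0.0], [0.059, -0.998, 0.001], [0.0, -0.001, -1.0]]
force: [-2.5, 2.3, 3.1]
gripper_width: 0.345
gripper_force: 31.4
```

Emit:
play_rows(
  targets=[
    {"slide": [0.056, 0.003, -0.005], "twist": [0, 0, 0]},
    {"slide": [0.112, 0.007, -0.014], "twist": [0, 0, 0]},
    {"slide": [0.166, 0.01, -0.028], "twist": [0, 0, 0]},
    {"slide": [0.22, 0.013, -0.046], "twist": [0, 0, 0]},
    {"slide": [0.259, 0.015, -0.062], "twist": [0, 0, 0]},
    {"slide": [0.271, 0.016, -0.068], "twist": [0, 0, 0]},
    {"slide": [0.278, 0.016, -0.071], "twist": [0, 0, 0]},
    {"slide": [0.278, 0.016, -0.071], "twist": [0, 0, 0]},
  ],
)

```text
time: 5.93
eef_pos: [0.6597, 0.0653, 0.1585]
ee_rot: [[0.998, 0.059, 0.004], [0.059, -0.998, 0.002], [0.004, -0.001, -1.0]]
force: [1.0, 3.3, 5.7]
gripper_width: 0.344
gripper_force: 32.5
```

Emit:
play_rows(
  targets=[
    {"slide": [0, 0, 0], "twist": [0, 0, 0]},
    {"slide": [0, 0, 0], "twist": [0, 0, 0]},
    {"slide": [0, 0, 0], "twist": [0, 0, 0]},
    {"slide": [0, 0, 0], "twist": [0, 0, 0]},
    {"slide": [0, 0, 0], "twist": [0, 0, 0]},
    {"slide": [0, 0, 0.06], "twist": [0, 0, 0]},
    {"slide": [0, 0, 0.18], "twist": [0, 0, 0]},
    {"slide": [0, 0, 0.34], "twist": [0, 0, 0]},
    {"slide": [0, 0, 0.46], "twist": [0, 0, 0]},
    {"slide": [0, 0, 0.5], "twist": [0, 0, 0]},
  ],
  gripper=0.5,
)

```text
time: 6.77
eef_pos: [0.6597, 0.0647, 0.2626]
ee_rot: [[0.998, 0.059, 0.008], [0.059, -0.998, 0.001], [0.008, -0.0, -1.0]]
force: [0.2, -0.4, 0.9]
gripper_width: 0.748
gripper_force: 0.0
```

Run:
```python
from h import *
d=eyes.get_image("scene")
t=eyes.get_image("top")
a=cv2.resize(d["img"][120:260,150:360],None,fx=2.6,fy=2.6,interpolation=cv2.INTER_CUBIC)
b=cv2.resize(t["img"][165:275,165:345],(546,333))[:230]
cv2.imwrite("pics/s2.png",np.vstack([a,b]))
```

```text
(no output)
```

View pics/s2.png

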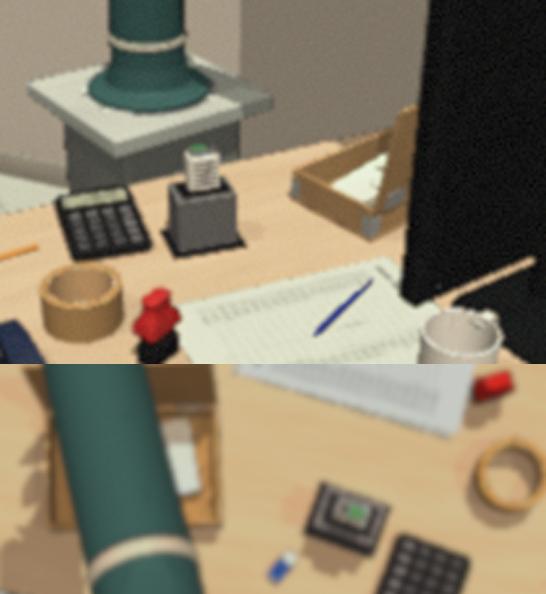

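The lid rests open behind the case, and the paper is visible inside at about (380,180). The gauge is untouched. I take a wrist look at the bundle next.

Emit:
play_rows(
  targets=[
    {"slide": [-0.06, 0, 0.1], "twist": [0, 0, 0]},
    {"slide": [-0.2, -0.01, 0.2], "twist": [0, 0, 0]},
    {"slide": [-0.35, -0.02, 0.2], "twist": [0, 0, 0]},
    {"slide": [-0.48, -0.02, 0.2], "twist": [0, 0, 0]},
    {"slide": [-0.58, -0.02, 0.2], "twist": [0, 0, 0]},
    {"slide": [-0.6, -0.02, 0.2], "twist": [0, 0, 0]},
    {"slide": [-0.6, -0.02, 0.2], "twist": [0, 0, 0]},
    {"slide": [-0.6, -0.02, 0.2], "twist": [0, 0, 0]},
  ],
)

```text
time: 7.53
eef_pos: [0.5381, 0.0598, 0.2964]
ee_rot: [[0.998, 0.059, -0.0], [0.059, -0.998, -0.0], [-0.0, 0.0, -1.0]]
force: [0.3, -0.3, -0.2]
gripper_width: 0.752
gripper_force: 0.0
```

Run:
```python
from h import *
s=sensors.sense();d=eyes.get_image("wrist");T=wristT(d,s)
np.savez("w2.npz",T=T); cv2.imwrite("pics/w2.png",d["img"])
print(s["eef_pos"],s["qpos"].round(1),proj(d,[[.5215,.0565,.031]],T))
p=proj(d,[[.5215,.0565,.031]],T)[0].astype(int); u,v=p
c=d["img"][max(0,v-85):v+85,max(0,u-110):u+110]; print(u-110,max(0,v-85))
cv2.imwrite("pics/w2c.png",cv2.resize(c,None,fx=3.5,fy=3.5,interpolation=cv2.INTER_CUBIC))
```

```text
[0.53811216 0.0597893  0.29635424] [  12.9   15.2  -27.2  101.5    7.6   65.2 -103.3] [[265.76859979 171.62227397]]
155 86
```

View pics/w2c.png

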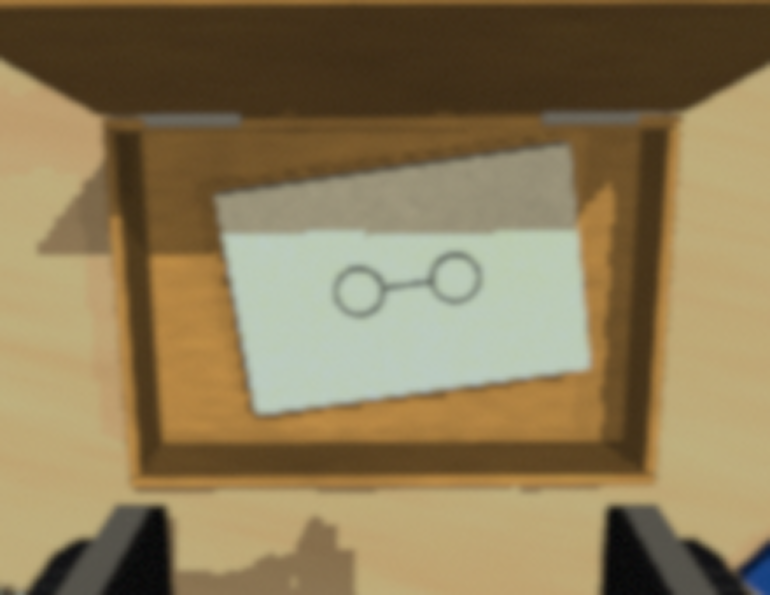

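The rings in the crop are at about (359,291) and (456,278), joined by the printed line. The bundle is turned about 7° within the case.

Run:
```python
from h import *
d=eyes.get_image("wrist");s=sensors.sense();T=wristT(d,s)
im=cv2.resize(d["img"],None,fx=4,fy=4,interpolation=cv2.INTER_CUBIC);g=cv2.cvtColor(im,cv2.COLOR_BGR2GRAY)
b=cv2.adaptiveThreshold(g,255,cv2.ADAPTIVE_THRESH_MEAN_C,cv2.THRESH_BINARY,61,8)
cs,_=cv2.findContours(b,cv2.RETR_LIST,cv2.CHAIN_APPROX_NONE)
C=[]
for k in cs:
    (x,y),r=cv2.minEnclosingCircle(k);a=cv2.contourArea(k)
    x=(x+.5)/4-.5;y=(y+.5)/4-.5
    if 235<x<310 and 150<y<180 and a>.75*np.pi*r*r and 12<r<60:
        P=onz(d,[[x,y]],.031,T)[0];print(x,y,r/4,P.round(4));C.append(P)
M=np.mean(C,0);u=C[0]-C[1];print(M,np.linalg.norm(C[0]-C[-1]),np.degrees(np.arctan2(u[1],u[0])))
```

```text
257.2687072753906 169.16859436035156 5.293230056762695 [0.5248 0.0693 0.031 ]
284.7679443359375 165.3086700439453 5.437835693359375 [0.5328 0.03   0.031 ]
[0.52878725 0.04961602 0.031     ] 0.0401250552913525 101.52103234236259
```

Emit:
play_rows(
  targets=[
    {"slide": [-0.05, -0.1, 0.02], "twist": [0, 0, 0.03]},
    {"slide": [-0.1, -0.25, 0.05], "twist": [0, 0, 0.06]},
    {"slide": [-0.15, -0.4, 0.05], "twist": [0, 0, 0.1]},
    {"slide": [-0.18, -0.55, 0.05], "twist": [0, 0, 0.14]},
    {"slide": [-0.2, -0.7, 0.05], "twist": [0, 0, 0.18]},
    {"slide": [-0.22, -0.82, 0.05], "twist": [0, 0, 0.22]},
    {"slide": [-0.24, -0.92, 0.05], "twist": [0, 0, 0.26]},
    {"slide": [-0.25, -0.97, 0.05], "twist": [0, 0, 0.29]},
    {"slide": [-0.25, -1, 0.05], "twist": [0, 0, 0.31]},
  ],
  gripper=1,
)

```text
time: 8.38
eef_pos: [0.4878, -0.1425, 0.3063]
ee_rot: [[0.511, 0.86, -0.001], [0.86, -0.511, 0.0], [-0.0, -0.001, -1.0]]
force: [0.4, 0.1, -0.0]
gripper_width: 0.998
gripper_force: 0.0
```

Emit:
play_rows(
  targets=[
    {"slide": [-0.03, -0.12, -0.05], "twist": [0, 0, 0.03]},
    {"slide": [-0.07, -0.26, -0.12], "twist": [0, 0, 0.06]},
    {"slide": [-0.1, -0.36, -0.17], "twist": [0, 0, 0.07]},
    {"slide": [-0.1, -0.39, -0.18], "twist": [0, 0, 0.07]},
    {"slide": [-0.1, -0.39, -0.18], "twist": [0, 0, 0.07]},
    {"slide": [-0.1, -0.39, -0.18], "twist": [0, 0, 0.07]},
  ],
)

```text
time: 8.88
eef_pos: [0.4686, -0.2172, 0.2709]
ee_rot: [[0.313, 0.95, 0.0], [0.95, -0.313, 0.001], [0.001, 0.0, -1.0]]
force: [1.2, 0.4, 0.3]
gripper_width: 1.001
gripper_force: 0.0
```

Run:
```python
from h import *
s=sensors.sense();d=eyes.get_image("wrist");T=wristT(d,s)
np.savez("w3.npz",T=T,img=d["img"])
u,v=proj(d,[[.467,-.2195,.134]],T)[0].astype(int)
print(s["eef_pos"],u,v)
x0,y0=max(0,u-100),max(0,v-75)
c=d["img"][y0:v+75,x0:u+100]; print(x0,y0)
cv2.imwrite("pics/w3c.png",cv2.resize(c,None,fx=4,fy=4,interpolation=cv2.INTER_CUBIC))
```

```text
[ 0.46861281 -0.21724241  0.27088256] 264 183
164 108
```

View pics/w3c.png

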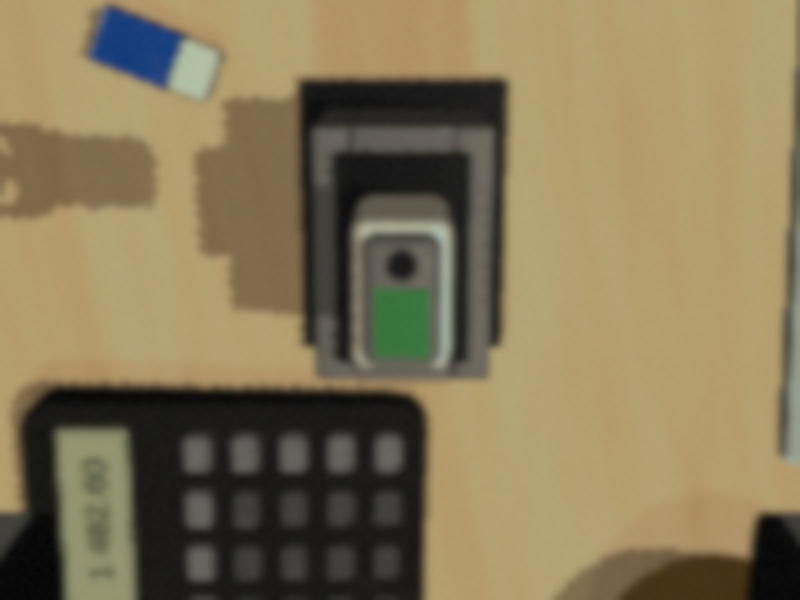

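The view shows the gauge head's top face spanning (364..440, 232..362) in the crop, upright in the image, so the tool's yaw already matches the stand. The calculator lies beside the stand, and the eraser is in the upper left of the crop.

Run:
```python
from h import *
d=eyes.get_image("wrist");T=wristT(d,sensors.sense())
f=lambda q:(np.array(q,float)+.5)/4-.5+[164,108]
for n,q,z in(("head",[[364,232],[440,232],[440,362],[364,362]],.134),("standtop",[[312,127],[497,127],[490,377],[319,377]],.076),("base",[[301,81],[507,81],[500,345],[304,345]],.003)):
    P=onz(d,f(q),z,T);print(n,P.mean(0).round(4),[np.linalg.norm(P[i]-P[i-1]).round(4) for i in range(4)],[np.degrees(np.arctan2(*(P[i]-P[i-1])[1::-1])).round(1) for i in range(4)])
```

```text
head [ 0.4673 -0.2173  0.134 ] [np.float64(0.0336), np.float64(0.0188), np.float64(0.0336), np.float64(0.0194)] [np.float64(71.4), np.float64(-18.0), np.float64(-107.6), np.float64(161.9)]
standtop [ 0.4676 -0.2185  0.076 ] [np.float64(0.0765), np.float64(0.054), np.float64(0.0765), np.float64(0.053)] [np.float64(72.3), np.float64(-18.0), np.float64(-108.4), np.float64(161.9)]
base [ 0.4669 -0.2189  0.003 ] [np.float64(0.0965), np.float64(0.0724), np.float64(0.0965), np.float64(0.0732)] [np.float64(71.2), np.float64(-18.0), np.float64(-108.2), np.float64(161.9)]
```

Emit:
play_rows(
  targets=[
    {"slide": [0, 0, -0.08], "twist": [0, 0, 0]},
    {"slide": [-0.006, -0.004, -0.24], "twist": [0, 0, 0]},
    {"slide": [-0.006, -0.004, -0.4], "twist": [0, 0, 0]},
    {"slide": [-0.006, -0.004, -0.55], "twist": [0, 0, 0]},
    {"slide": [-0.006, -0.004, -0.68], "twist": [0, 0, 0]},
    {"slide": [-0.006, -0.004, -0.79], "twist": [0, 0, 0]},
    {"slide": [-0.006, -0.004, -0.86], "twist": [0, 0, 0]},
    {"slide": [-0.006, -0.004, -0.9], "twist": [0, 0, 0]},
    {"slide": [-0.006, -0.004, -0.9], "twist": [0, 0, 0]},
    {"slide": [-0.006, -0.004, -0.9], "twist": [0, 0, 0]},
  ],
)

```text
time: 9.82
eef_pos: [0.4674, -0.218, 0.0915]
ee_rot: [[0.312, 0.95, 0.001], [0.95, -0.312, -0.0], [0.0, 0.001, -1.0]]
force: [1.1, -0.3, 0.4]
gripper_width: 1.0
gripper_force: 0.0
```

Emit:
play_rows(
  targets=[
    {"slide": [0, 0, 0], "twist": [0, 0, 0]},
    {"slide": [0, 0, 0], "twist": [0, 0, 0]},
    {"slide": [0, 0, 0], "twist": [0, 0, 0]},
    {"slide": [0, 0, 0], "twist": [0, 0, 0]},
    {"slide": [0, 0, 0], "twist": [0, 0, 0]},
    {"slide": [0, 0, 0], "twist": [0, 0, 0]},
    {"slide": [0, 0, 0], "twist": [0, 0, 0]},
    {"slide": [0, 0, 0], "twist": [0, 0, 0]},
    {"slide": [0, 0, 0], "twist": [0, 0, 0]},
    {"slide": [0, 0, 0], "twist": [0, 0, 0]},
  ],
  gripper=-1,
  force=60,
)

```text
time: 10.65
eef_pos: [0.4668, -0.2189, 0.0915]
ee_rot: [[0.313, 0.95, 0.001], [0.95, -0.313, -0.001], [-0.0, 0.001, -1.0]]
force: [0.2, -0.3, 5.3]
gripper_width: 0.295
gripper_force: 59.0
```

Emit:
play_rows(
  targets=[
    {"slide": [0, 0, 0.03], "twist": [0, 0, 0]},
    {"slide": [0, 0, 0.1], "twist": [0, 0, 0]},
    {"slide": [0, 0, 0.19], "twist": [0, 0, 0]},
    {"slide": [0, 0, 0.29], "twist": [0, 0, 0]},
    {"slide": [0, 0, 0.4], "twist": [0, 0, 0]},
    {"slide": [0, 0, 0.5], "twist": [0, 0, 0]},
    {"slide": [0, 0, 0.57], "twist": [0, 0, 0]},
    {"slide": [0, 0, 0.6], "twist": [0, 0, 0]},
    {"slide": [0, 0, 0.6], "twist": [0, 0, 0]},
  ],
)

```text
time: 11.4
eef_pos: [0.467, -0.2189, 0.2121]
ee_rot: [[0.313, 0.95, 0.002], [0.95, -0.313, -0.001], [-0.001, 0.002, -1.0]]
force: [-0.2, -0.0, -2.4]
gripper_width: 0.297
gripper_force: 59.7
```

Run:
```python
from h import *
s=sensors.sense();print(s["force"],s["qpos"].round(1))
d=eyes.get_image("wrist");e=eyes.get_image("scene")
a=cv2.resize(e["img"][90:260,140:340],(600,510),interpolation=cv2.INTER_CUBIC)
cv2.imwrite("pics/s3.png",a);cv2.imwrite("pics/w4.png",d["img"])
```

```text
[-0.18406971 -0.01303529 -2.40215143] [ 42.5  17.4 -24.9 110.4   9.   54.   -5. ]
```

View pics/s3.png

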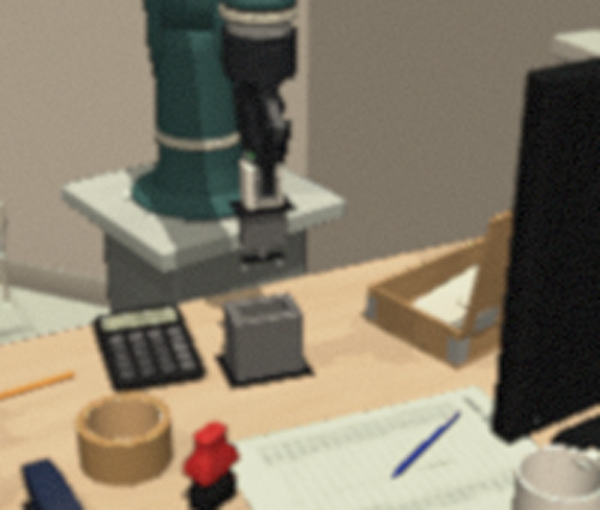

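The gauge is held upright above the empty pocket, with its feet at about (262,262). The lid is still open and the desk items have not moved.

Emit:
play_rows(
  targets=[
    {"slide": [0.02, 0.06, 0], "twist": [0, 0, 0.01]},
    {"slide": [0.04, 0.16, 0], "twist": [0, 0, 0.03]},
    {"slide": [0.07, 0.28, 0], "twist": [0, 0, 0.05]},
    {"slide": [0.1, 0.41, 0], "twist": [0, 0, 0.07]},
    {"slide": [0.13, 0.54, 0], "twist": [0, 0, 0.09]},
    {"slide": [0.16, 0.67, 0], "twist": [0, 0, 0.11]},
    {"slide": [0.19, 0.79, 0], "twist": [0, 0, 0.13]},
    {"slide": [0.22, 0.9, 0], "twist": [0, 0, 0.15]},
    {"slide": [0.24, 1.0, 0], "twist": [0, 0, 0.165]},
  ],
)

```text
time: 12.25
eef_pos: [0.5141, -0.0143, 0.2103]
ee_rot: [[-0.209, 0.978, -0.001], [0.978, 0.209, 0.002], [0.002, -0.001, -1.0]]
force: [-0.0, -0.5, -0.0]
gripper_width: 0.298
gripper_force: 59.6
```

Emit:
play_rows(
  targets=[
    {"slide": [0.02, 0.1, 0], "twist": [0, 0, 0]},
    {"slide": [0.04, 0.2, 0], "twist": [0, 0, 0]},
    {"slide": [0.06, 0.28, 0], "twist": [0, 0, 0]},
    {"slide": [0.07, 0.33, 0], "twist": [0, 0, 0]},
    {"slide": [0.07, 0.34, 0], "twist": [0, 0, 0]},
    {"slide": [0.07, 0.34, 0], "twist": [0, 0, 0]},
    {"slide": [0.07, 0.34, 0], "twist": [0, 0, 0]},
  ],
)

```text
time: 12.83
eef_pos: [0.528, 0.0489, 0.2105]
ee_rot: [[-0.2, 0.98, -0.001], [0.98, 0.2, -0.001], [-0.0, -0.001, -1.0]]
force: [0.2, -0.1, -0.6]
gripper_width: 0.293
gripper_force: 59.6
```

Run:
```python
from h import *
s=sensors.sense();d=eyes.get_image("wrist");T=wristT(d,s)
print(s["eef_pos"],proj(d,[[.5248,.0693,.031],[.5328,.03,.031]],T))
im=d["img"].copy()
for p in proj(d,[[.5248,.0693,.031],[.5328,.03,.031]],T): cv2.circle(im,tuple(p.round().astype(int).tolist()),2,(0,0,255))
cv2.imwrite("pics/w5.png",im)
```

```text
[0.52802559 0.04889878 0.21050434] [[266.91472073 154.58265923]
 [266.80821556 188.92319059]]
```

View pics/w5.png

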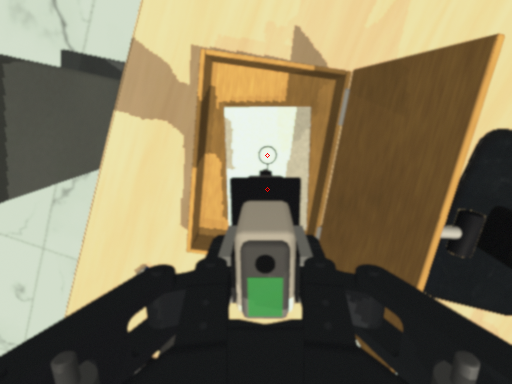

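Ring 2 is seen at (267,155), exactly where predicted. The gauge hangs straight, with its foot tip at about (265,174). I descend to just above the paper and check again.

Emit:
play_rows(
  targets=[
    {"slide": [0.004, 0, -0.04], "twist": [0, 0, 0]},
    {"slide": [0.004, 0, -0.12], "twist": [0, 0, 0]},
    {"slide": [0.004, 0, -0.2], "twist": [0, 0, 0]},
    {"slide": [0.004, 0, -0.28], "twist": [0, 0, 0]},
    {"slide": [0.004, 0, -0.35], "twist": [0, 0, 0]},
    {"slide": [0.004, 0, -0.4], "twist": [0, 0, 0]},
    {"slide": [0.004, 0, -0.425], "twist": [0, 0, 0]},
    {"slide": [0.004, 0, -0.425], "twist": [0, 0, 0]},
    {"slide": [0.004, 0, -0.425], "twist": [0, 0, 0]},
  ],
)

```text
time: 13.63
eef_pos: [0.5294, 0.0492, 0.126]
ee_rot: [[-0.199, 0.98, 0.0], [0.98, 0.199, 0.0], [-0.0, 0.0, -1.0]]
force: [0.0, 0.2, -1.2]
gripper_width: 0.296
gripper_force: 59.6
```

Run:
```python
from h import *
s=sensors.sense();d=eyes.get_image("wrist");T=wristT(d,s)
tx=s["ee_rot"][:,0];zs=s["eef_pos"][2]-.0855
F=s["eef_pos"]+.02*tx;F[2]=zs
H=s["eef_pos"].copy();H[2]=zs+.128
pr=proj(d,[[.5248,.0693,.031],F,H],T);print(s["eef_pos"],s["force"],zs,pr)
u,v=pr[0].astype(int);x0,y0=u-60,max(0,v-50)
c=d["img"][y0:y0+230,x0:x0+130]
print(x0,y0);cv2.imwrite("pics/w6.png",cv2.resize(c,None,fx=2.6*1,fy=2.6,interpolation=cv2.INTER_CUBIC))
```

```text
[0.52944955 0.04918389 0.12601771] [ 0.01794871  0.22712067 -1.217614  ] 0.04051771175156256 [[265.4976559  169.03385064]
 [266.19501414 172.06312296]
 [267.14122174 286.02887249]]
205 119
```

View pics/w6.png

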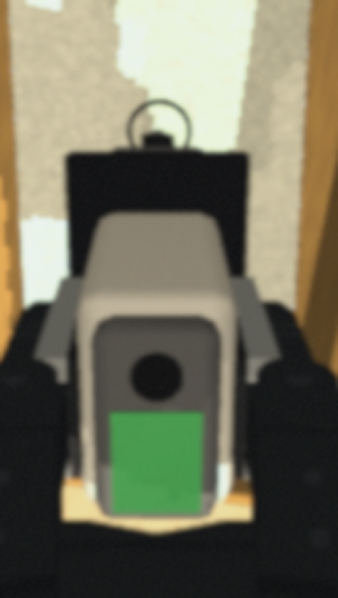

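Ring 2 is at (266,169) with the foot over its middle, as predicted. I now press down slowly.

Emit:
play_rows(
  targets=[
    {"slide": [0, 0, -0.01], "twist": [0, 0, 0]},
    {"slide": [0, 0, -0.02], "twist": [0, 0, 0]},
    {"slide": [0, 0, -0.03], "twist": [0, 0, 0]},
    {"slide": [0, 0, -0.04], "twist": [0, 0, 0]},
    {"slide": [0, 0, -0.05], "twist": [0, 0, 0]},
    {"slide": [0, 0, -0.06], "twist": [0, 0, 0]},
    {"slide": [0, 0, -0.068], "twist": [0, 0, 0]},
    {"slide": [0, 0, -0.075], "twist": [0, 0, 0]},
    {"slide": [0, 0, -0.075], "twist": [0, 0, 0]},
    {"slide": [0, 0, -0.075], "twist": [0, 0, 0]},
  ],
)

```text
time: 14.52
eef_pos: [0.5294, 0.0493, 0.111]
ee_rot: [[-0.199, 0.98, 0.0], [0.98, 0.199, -0.0], [-0.0, 0.0, -1.0]]
force: [-1.1, -1.3, 2.4]
gripper_width: 0.29
gripper_force: 60.1
```

Run:
```python
from h import *
L=[]
for i in range(14):
    d=eyes.get_image("wrist");s=sensors.sense();L.append(np.r_[s["force"],s["eef_pos"]])
L=np.array(L);print(L.mean(0).round(4),L.std(0).round(4),s["ee_rot"].round(4))
T=wristT(d,s);print(proj(d,[[.5248,.0693,.031]],T))
cv2.imwrite("pics/w7.png",cv2.resize(d["img"][110:310,190:340],None,fx=3,fy=3,interpolation=cv2.INTER_CUBIC))
```

```text
[-0.229  -0.5638  2.2638  0.5293  0.0493  0.111 ] [4.756e-01 5.817e-01 5.816e-01 0.000e+00 0.000e+00 1.000e-04] [[-1.99e-01  9.80e-01  2.00e-04]
 [ 9.80e-01  1.99e-01  0.00e+00]
 [-0.00e+00  2.00e-04 -1.00e+00]]
[[265.62939252 172.88439305]]
```

View pics/w7.png

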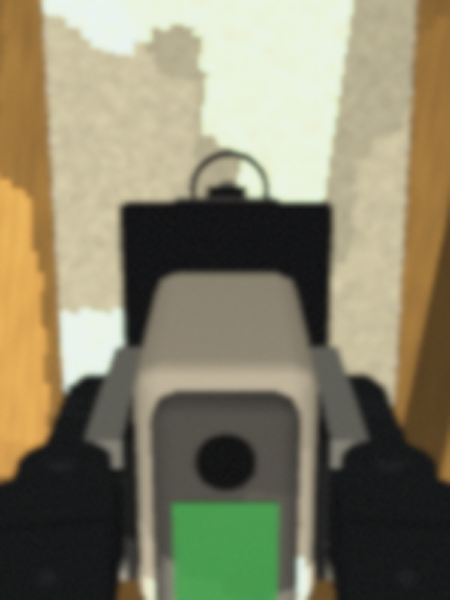

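Foot 2 sits inside its ring, which is centred at crop (229,190). The force rise of about 3.7 N with 5.5 mm or more of travel puts the sprung foot about half way in, so I hand in.

```bash
python3 -c "
from rig import close_job
print(close_job())"
```

```text
the job is handed in; nothing more can be done
None
```

The job is handed in: the lid is open on its stop, and the gauge is held upright with its feet on the two rings (I could see only one foot, inside its ring; the other follows from the measured pose), pressed with about 3.7 N, roughly half way in; I viewed 11 pictures, one over the limit of 10.

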